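# Lift the used spot tile into the rinse tray

## Robot

A 7-joint arm with a two-finger parallel gripper is mounted at the origin on the work surface. World frame = base frame: x ahead of the robot, y to its left, z up, the work surface at z = 0. Lengths are in m, angles in rad, forces in N, time in s.
With the tool pointing down it reaches from about 0.4 to 0.875 m from the base axis. Payload 19.3 kg.
Tool frame: the origin (TCP) lies on the centre line of the jaws, within the pads' length; the fingertips stand 19 mm ahead of it and the grasp point (between the pads) is the TCP (bot.nose_length is the distance from the TCP to the fingertips, in m); y points along the fingers, z is the direction in which the jaws open and shut, and the axes are right-handed (so a half turn about y gives the same grasp; the last joint's range is limited). The gripper opens to 85 mm and grips with 20 to 120 N. Pads are 22 mm wide; open, the fingers measure 114 mm over their backs; the gripper's body (76 mm by 85 mm) begins 54 mm behind the grasp point. The pads swing forward as they close: fully open they stand 13 mm farther back than shut.
Start: joints at [1.083, 0.521, -0.036, 1.599, 0.021, 1.021, -0.113], TCP at [0.254, -0.571, 0.227] pointing down, gripper open.
Joint ranges: [-2.91, 2.91], [-0.3, 2.13], [-1.5, 1.42], [0.17, 2.43], [-1.26, 4.41], [0.16, 1.93], [-2.52, 2.52]. Speed limits (rad/s): [1.89, 1.89, 2.39, 2.39, 3.01, 3.01, 3.01].

## Interface

Orientations are given as [roll, pitch, yaw] about the fixed x, y, z axes, in that order (R = Rz(yaw) Ry(pitch) Rx(roll)).
In Python, from workcell import observe, cams, workorder, bot gives the robot as it stands. The module is installed in compiled form; this text tells all that it offers.
- The arm moves only by the tool apply_moves, never from a script. Its arguments are lists of equal length, an entry for each row: "jaw": the opening, from -1 (shut) to 1 (fully open), so that 0 is half open; "translation": the shift along the world's x, y, z in m, a list of three; "angular": the turn, a rotation vector about the world's x, y, z in degrees, a list of three. In form: {"jaw": [jaw, ...], "translation": [[x, y, z], ...], "angular": [[ax, ay, az], ...]}. A call has 1 to 5 rows; each row is the pose to reach, as a shift and turn from the pose commanded when the call began; what a row does not reach only later rows make up. A row lasts 1/10 s, in which the tool goes at most 50 mm and 8.59 degrees, less where a joint would pass 70% of its speed; a pose out of reach is approached as far as the arm can. A call with a gripper value outside its range is refused whole. The fingers move at their own pace and stop on an object; "newtons" is the grip in N (left out, the last holds). Time passes only in rows, so rows that repeat a pose let the fingers close. It gives the time, the measured TCP pose, the force and the opening at its end, in the units of the state.
- observe(): the state, without advancing time (a new reading comes with each control period).
- cams.grab_frame(name): name is "side" or "top" or "wrist"; returns a dict with "pixels" (384x512x3 uint8, red, green, blue), "mtx" (3x3 intrinsics, pixels), "R" (3x3) and "t" (3): a world point X has camera coordinates R X + t. Camera axes: x right, y down, z forward; pixel columns grow to the right and rows downward; lengths in m; the calibration is good to about 2 mm. A picture is of the moment at which its call begins. There is no depth.
- workorder.job_done(): hands the job in, once; it reports no verdict.
The state is a dict: "clock": time; "qpos": joint angles; "qd": joint speeds; "joint_efforts": joint torques, N m; "position": TCP position; "tool_rot": TCP orientation; "force": force on the tool from outside, world axes, zero at the start; "moment": the same for the moment, N m; "grip_width": finger opening in m.
Only numpy, scipy, OpenCV 4.12 (cv2) and the standard library are available. Lean on these libraries where they do the work, as an engineer would, in place of code of your own. Each camera call takes 0.05 s, during which the arm holds its last target. There are 200 camera calls.

## Task

Take the orange-handled lifter, slide its blade under the blue spot tile, lift the tile, and tip it off the blade low over the red tray so that it lies flat in the tray, wells up, without being dropped from a height. Keep the fingers off the blue tile, leave the white tile alone, and set the lifter back down on its blade on the bench, beside the tray.

Things in the scene. Friction and masses are not known exactly. Their poses are not given: they have to be found in the camera images.
- lifter: small trowel standing on its blade; origin on its underside below mid-handle, x to the blade tip, z up. Steel blade 2 mm thick, 32 wide, x -25 to +110 mm; free from x=25 on to go under a tile (behind: base block 8 high, post). Orange bar handle along x above the origin: 66 long, 18 wide (y), 42 to 66 mm up; grasp from above across y. 0.13 kg.
- blue_tile: square blue slab 76x76x6 mm, 9 white wells on top, on 4 feet 6 mm high, 10 across, 32 mm off centre in x and y: under it a 6 mm gap, 54 mm free between feet, open on all 4 sides. Origin: centre, at foot level (slab 6 to 12 mm above); x, y along sides, z up. 0.09 kg. Stays on a level blade; slides off the tip when the blade dips more than 16 to 23 degrees.
- white_tile: a clean tile of the same shape, white with grey wells, not to be disturbed. Origin and axes as for the blue tile.
- tray: red rinse tray fixed to the bench, 180 x 180 mm, floor 6 mm thick, rim 5 mm thick reaching 16 mm above the bench (inside 170 x 170 mm). Origin: centre of its underside, on the bench; x and y along its sides, z up.
Not all that is in view belongs to the job. Of the things that look like the blue_tile, the smaller one is meant.

How it is judged:
On the way:
1. the blue tile is carried on the lifter's blade, with its feet at least 20 mm above the bench (height (world z) of blue_tile above 0.02 m and x of blue_tile in the frame of lifter between 0.03 and 0.12 m and y of blue_tile in the frame of lifter between -0.03 and 0.03 m and z of blue_tile in the frame of lifter between -0.012 and 0.008 m), for 0.2 s.
At the end, for the whole second after the job is handed in: The blue tile rests on its feet in the red tray, wells up (within 10 degrees of level, feet within 4 mm of the tray floor, centre within 80 mm of the tray's), and the released lifter rests on its blade on the bench, not in the tray (within 4 mm of the bench and 10 degrees of level) (z of blue_tile in the frame of tray between 0.002 and 0.01 m and horizontal distance between blue_tile and tray below 0.08 m and angle between each of blue_tile, lifter's own z axis and vertical below 0.17 rad and linear speed of each of blue_tile, lifter below 0.02 m/s and height (world z) of lifter below 0.004 m); the robot touches nothing.
It fails at once if the fingers touch the blue tile (over 0.5 N) (contact force between the fingers and blue_tile above 0.5 N).
It fails at once if the white tile is moved by more than 20 mm (distance of white_tile from where it was at the start of the episode above 0.02 m).
It fails at once if the blue tile is dropped: it falls free faster than 1 m/s (a drop of about 50 mm) (linear speed of blue_tile above 1 m/s and contact force between blue_tile and anything else below 0.01 N).
It also fails if it takes over 61 s, if anything falls off the work surface, if the arm or the gripper's body presses on something with over 40 N, if the wrist force passes 120 N, or if a joint passes its speed limit or range.

## Working session

There is one attempt and no reset: what is moved stays moved. The work goes in short steps, Python scripts to look and compute and a tool call to move; the robot and the scene stay as the last step left them, time stands still between calls to the robot, and variables do not carry over. Pictures are saved under pics/ and viewed, about 8 in all and at most 12, crops included, and the job is handed in when it is done.

Besides the shell and the picture viewer there is one more tool, called by a JSON object that holds its "method" and its "body". apply_moves: Moves the arm, as the interface text tells. Its arguments: {"type":"object","properties":{"jaw":{"type":"array"},"translation":{"type":"array"},"angular":{"type":"array"},"newtons":{"type":"number"}},"required":["jaw","translation","angular"]}

```bash
mkdir -p pics
cat > h.py <<'E'
import numpy as np, cv2
from workcell import observe, cams, workorder, bot
def grab(n, save=None):
    f=cams.grab_frame(n)
    if save: cv2.imwrite('pics/'+save, f['pixels'][:,:,::-1])
    return f
def ray(f,px,z):
    px=np.atleast_2d(np.float64(px))
    d=(np.linalg.inv(f['mtx'])@np.c_[px,np.ones(len(px))].T).T@f['R']
    c=-f['R'].T@f['t']
    return c+d*((z-c[2])/d[:,2])[:,None]
def proj(f,X):
    p=(np.atleast_2d(X)@f['R'].T+f['t'])@f['mtx'].T
    return p[:,:2]/p[:,2:]
E
python3 - <<'E'
from h import *
import pickle
a=grab('top');b=grab('side')
pickle.dump((a,b),open('f0.pkl','wb'))
cv2.imwrite('pics/a.png',np.vstack([cv2.resize(a['pixels'],(780,585))])[:,:,::-1])
cv2.imwrite('pics/b.png',cv2.resize(b['pixels'],(780,585))[:,:,::-1])
for f in(a,b): print(f['mtx'],-f['R'].T@f['t'],f['R'])
s=observe();print(s)
E
```

```text
[[420.2344919    0.         253.83970597]
 [  0.         420.2344919  188.06197486]
 [  0.           0.           1.        ]] [ 0.29809205 -0.0206365   0.97321026] [[-1.26356221e-02 -9.99918850e-01 -1.62293452e-03]
 [-9.82121776e-01  1.27155658e-02 -1.87816750e-01]
 [ 1.87822145e-01 -7.79262135e-04 -9.82202746e-01]]
[[404.75541664   0.         253.43275251]
 [  0.         404.75541664 189.91987957]
 [  0.           0.           1.        ]] [0.10238083 0.44948023 0.62283349] [[-0.76033709 -0.64919313  0.0208754 ]
 [-0.45311086  0.50710932 -0.73316484]
 [ 0.46537947 -0.56691129 -0.67973048]]
{'clock': 0.1, 'qpos': array([ 1.08280547,  0.52194784, -0.03631344,  1.59989494,  0.02123168,
        1.02110406, -0.1127987 ]), 'qd': array([-1.12274298e-03, -1.86177514e-03, -5.91206243e-04,  1.08592428e-03,
       -1.32730137e-03, -5.04274144e-04, -6.70160788e-05]), 'joint_efforts': array([ 8.08336074e-03, -9.28469753e+01,  1.98476784e+00, -3.70530581e+01,
        1.80841918e-02,  5.32247839e-03, -1.56332658e-04]), 'position': array([ 0.25343156, -0.57100834,  0.22620762]), 'tool_rot': array([-1.57175978e+00, -1.00117004e-04, -2.72380801e+00]), 'force': array([ 0.30458088, -0.97905032,  0.13451731]), 'moment': array([ 0.01843587,  0.01484726, -0.0413021 ]), 'grip_width': 0.0850812697831592}
```

View pics/a.png

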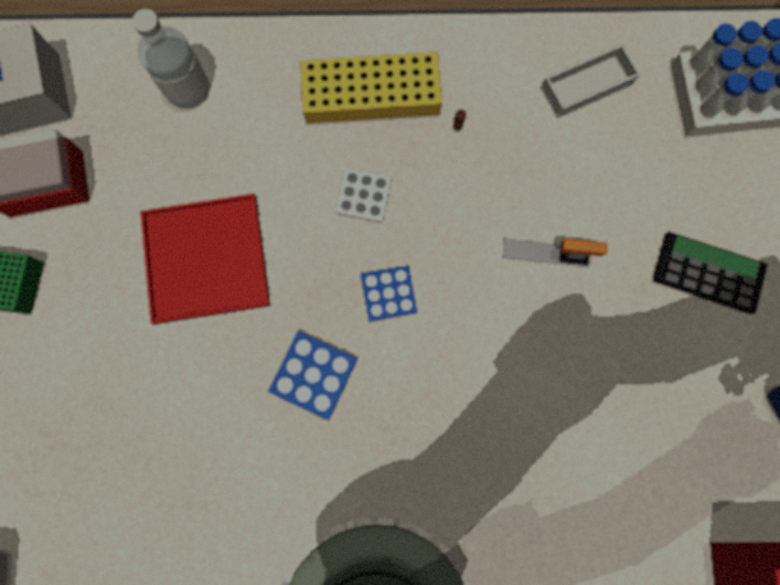

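View pics/b.png

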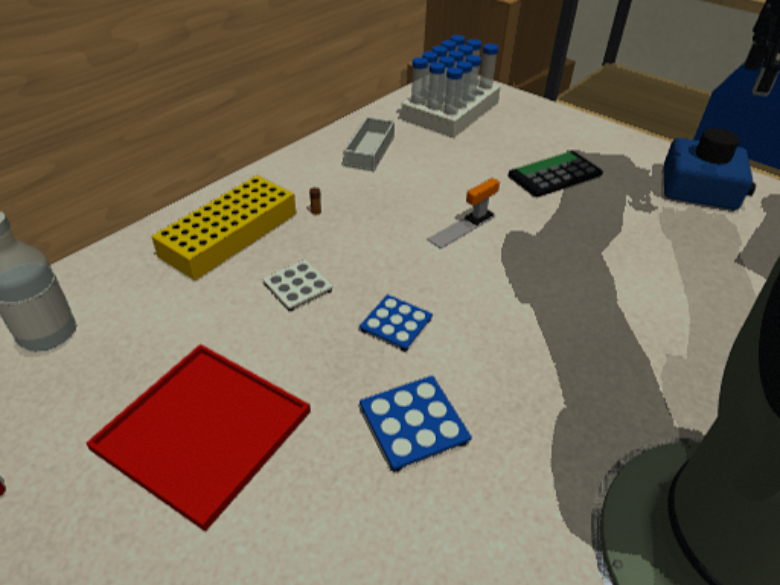

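The top view shows the lifter at about (555,250) with its blade pointing left (+y). The small blue tile is at (388,293), a larger decoy at (313,375), the white tile at (363,195) and the tray at (205,258). Next I measure their poses.

```bash
cat > m.py <<'E'
from h import *
def masks(f):
    hsv=cv2.cvtColor(f['pixels'],cv2.COLOR_RGB2HSV); p=f['pixels'].astype(int)
    return dict(blue=cv2.inRange(hsv,(105,120,60),(125,255,255)),red=cv2.inRange(hsv,(0,170,90),(5,255,255))|cv2.inRange(hsv,(175,170,90),(180,255,255)),
      orange=cv2.inRange(hsv,(7,150,110),(16,255,255)))
def rects(f,name,z,amin=60):
    out=[]
    m=masks(f)[name]
    for c in cv2.findContours(m,cv2.RETR_EXTERNAL,cv2.CHAIN_APPROX_NONE)[0]:
        if cv2.contourArea(c)<amin: continue
        w=ray(f,c[:,0,:],z)
        r=cv2.minAreaRect(np.float32(w[:,:2]*1000))
        out.append((np.round(r[0],1),np.round(r[1],1),round(r[2],1),c))
    return out
E
python3 - <<'E'
from m import *
import pickle
a,b=pickle.load(open('f0.pkl','rb'))
for n,f in(('top',a),('side',b)):
  for k,z in(('blue',.012),('red',.016),('orange',.066)):
    for r in rects(f,k,z): 
      if r[1].max()<320: print(n,k,r[:3],cv2.boundingRect(r[3]))
f=a
# blade corners approx & crop of lifter
u=f['pixels'][140:190,320:410]
cv2.imwrite('pics/c.png',cv2.resize(u,None,fx=8,fy=8,interpolation=cv2.INTER_CUBIC)[:,:,::-1])
E
```

```text
top blue (array([350. ,  90.5]), array([97.2, 98.3]), 64.0) (177, 218, 57, 57)
top blue (array([472.4, -23.4]), array([72.6, 72. ]), 9.5) (238, 175, 35, 35)
top blue (array([ 812.7, -594.9]), array([33.6, 36.4]), 37.7) (477, 48, 16, 14)
top blue (array([ 816., -637.]), array([31.1, 38.9]), 43.3) (494, 46, 16, 14)
top blue (array([ 856.4, -589.4]), array([33.6, 36.7]), 38.2) (473, 32, 16, 14)
top blue (array([ 860.9, -633.3]), array([32.9, 37.2]), 33.4) (490, 30, 15, 14)
top blue (array([ 900.1, -584.7]), array([31.1, 37.3]), 39.2) (469, 16, 16, 13)
top blue (array([ 905. , -628.1]), array([31.2, 33.4]), 38.0) (486, 14, 16, 14)
top blue (array([ 907.9, -664.9]), array([20., 35.]), 82.7) (503, 13, 9, 13)
top red (array([530.8, 259.1]), array([177. , 177.7]), 8.6) (93, 128, 83, 84)
top orange (array([ 528.4, -310.3]), array([60.8, 17.2]), 81.9) (370, 157, 28, 10)
side blue (array([348.9,  90.3]), array([100.8, 102.8]), 64.5) (236, 247, 74, 61)
side blue (array([470.2, -21.4]), array([75.7, 76. ]), 9.8) (236, 194, 48, 35)
side blue (array([ 291.3, -759.7]), array([135.9, 141.2]), 23.6) (443, 91, 51, 30)
side blue (array([ 949.2, -827.5]), array([146.9, 248.5]), 7.1) (271, 23, 45, 29)
side red (array([530.5, 261.5]), array([179.9, 179.1]), 8.4) (57, 226, 146, 119)
side orange (array([ 523.3, -305.5]), array([68.5, 23.5]), 81.7) (307, 117, 21, 14)
```

View pics/c.png

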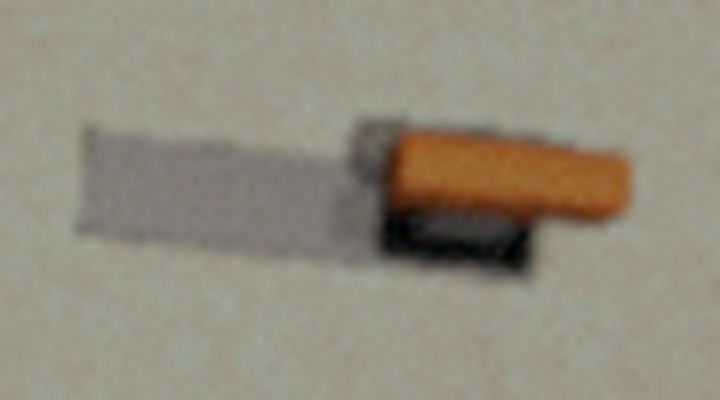

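Run:
```python
from m import *
import pickle
a,b=pickle.load(open('f0.pkl','rb'))
c=lambda p:(np.array(p)+.5)/8-.5+[320,140]
P=ray(a,c([[88,130],[78,236]]),.002); print(P)
d=lambda p:(np.array(p)+.5)/8-.5+[320,140]
B=ray(a,c([[350,160],[345,262]]),.002); print(B)
t=P.mean(0)[:2]; g=B.mean(0)[:2]; print(t,g,np.degrees(np.arctan2(*(t-g)[::-1])))
y=np.radians(82); print('origin from tip',t-.11*np.array([np.cos(y),np.sin(y)]))
# side view of the tip pixels (from 780 wide picture)
k=512/780
S=ray(b,np.array([[428,239],[441,247]])*k,.002);print(S)
# cross-view triangulation of handle centroid
L=[]
for f in(a,b):
    cc=rects(f,'orange',.06)[0][3]; m=cv2.moments(cc); px=[m['m10']/m['m00'],m['m01']/m['m00']]
    L.append((ray(f,px,0)[0],ray(f,px,.1)[0]))
A=[];r=[]
for p,q in L:
    u=(q-p)/np.linalg.norm(q-p);M=np.eye(3)-np.outer(u,u);A.append(M);r.append(M@p)
print(np.linalg.lstsq(np.vstack(A),np.hstack(r),rcond=None)[0])
print(np.degrees(0))
```

```text
[[ 0.55981893 -0.20554303  0.002     ]
 [ 0.52738889 -0.20105419  0.002     ]]
[[ 0.54957046 -0.28311835  0.002     ]
 [ 0.51845672 -0.2797213   0.002     ]]
[ 0.54360391 -0.20329861] [ 0.53401359 -0.28141982] 83.00126989606477
origin from tip [ 0.52829487 -0.3122281 ]
[[ 0.55478975 -0.20544426  0.002     ]
 [ 0.52657509 -0.203008    0.002     ]]
[ 0.52895964 -0.31198572  0.06121582]
0.0
```

{"method": "apply_moves", "body": {"jaw": [1,1,1,1,1], "translation": [[0.034,0.0325,0],[0.068,0.065,0],[0.102,0.0975,0],[0.136,0.13,0],[0.17,0.1625,0]], "angular": [[0,0,7.2],[0,0,14.4],[0,0,21.6],[0,0,28.8],[0,0,36]]}}

```text
clock: 0.6
position: [0.4246, -0.4072, 0.2266]
tool_rot: [-1.571, -0.0, -2.09]
force: [0.8, -0.2, 0.3]
grip_width: 0.0855
```

{"method": "apply_moves", "body": {"jaw": [1,1,1,1,1], "translation": [[0.034,0.0325,-0.01],[0.068,0.065,-0.03],[0.104,0.0975,-0.05],[0.104,0.0975,-0.07],[0.104,0.0975,-0.07]], "angular": [[0,0,7.2],[0,0,14.4],[0,0,22.3],[0,0,22.3],[0,0,22.3]]}}

```text
clock: 1.1
position: [0.527, -0.3093, 0.1539]
tool_rot: [-1.575, 0.002, -1.704]
force: [-0.8, -0.1, -0.1]
grip_width: 0.0854
```

Run:
```python
from m import *
s=observe();print(s['position'],s['tool_rot'])
f=grab('wrist','w1.png')
for z in(.066,.06):
  for r in rects(f,'orange',z,200): print(z,r[:3])
for z in (.066,.002):
  print(proj(f,[[.5275,-.311,z]]))
```

```text
[ 0.52696938 -0.30931289  0.15389057] [-1.57502339  0.00207692 -1.70400028]
0.066 (array([ 529.8, -314.2]), array([63.3, 16.6]), 82.1)
0.06 (array([ 529.6, -316.1]), array([64.9, 17. ]), 82.1)
[[253.89132394 193.90508059]]
[[253.60231604 175.90467222]]
```

View pics/w1.png

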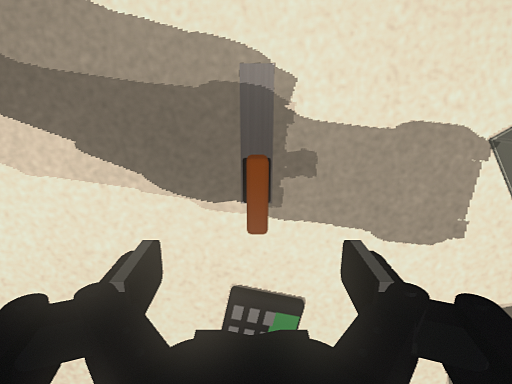

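{"method": "apply_moves", "body": {"jaw": [0.2,0,0,0,0], "translation": [[0.002,-0.003,-0.03],[0.002,-0.003,-0.06],[0.002,-0.003,-0.09],[0.002,-0.003,-0.101],[0.002,-0.003,-0.101]], "angular": [[0,0,0],[0,0,0],[0,0,0],[0,0,0],[0,0,0]]}}

```text
clock: 1.65
position: [0.5287, -0.315, 0.0555]
tool_rot: [-1.572, -0.0, -1.708]
force: [-0.3, 0.6, 0.3]
grip_width: 0.043
```

{"method": "apply_moves", "body": {"jaw": [-0.8,-0.8,-0.8,-0.8,-0.8], "translation": [[0,0,0],[0,0,0],[0,0,0],[0,0,0],[0,0,0]], "angular": [[0,0,0],[0,0,0],[0,0,0],[0,0,0],[0,0,0]], "newtons": 60}}

```text
clock: 2.15
position: [0.5305, -0.3151, 0.0577]
tool_rot: [-1.568, -0.001, -1.707]
force: [-0.7, -1.6, 6.6]
grip_width: 0.0154
```

{"method": "apply_moves", "body": {"jaw": [-0.8,-0.8,-0.8], "translation": [[0,0,0],[0,0,0],[0,0,0]], "angular": [[0,0,0],[0,0,0],[0,0,0]]}}

```text
clock: 2.45
position: [0.5306, -0.315, 0.0576]
tool_rot: [-1.568, -0.001, -1.707]
force: [1.0, -0.2, 7.1]
grip_width: 0.0153
```

{"method": "apply_moves", "body": {"jaw": [-0.8,-0.8,-0.8,-0.8,-0.8], "translation": [[0,0,0.01],[0,0,0.03],[0,0,0.05],[0,0,0.06],[0,0,0.06]], "angular": [[0,0,0],[0,0,0],[0,0,0],[0,0,0],[0,0,0]]}}

```text
clock: 2.95
position: [0.5303, -0.3147, 0.1177]
tool_rot: [-1.568, -0.001, -1.707]
force: [-0.2, 0.6, -2.3]
grip_width: 0.0155
```

Run:
```python
from m import *
s=observe();print(s['position'],s['tool_rot'],s['force'],s['moment'],s['grip_width'])
f=grab('side');w=grab('wrist','w2.png')
u=f['pixels'][60:230,220:390]
v=np.hstack([cv2.resize(u,(510,510),interpolation=cv2.INTER_CUBIC),cv2.resize(w['pixels'][:,150:362],(282,510))])
cv2.imwrite('pics/d.png',v[:,:,::-1])
```

```text
[ 0.53029742 -0.31472627  0.11768472] [-1.56815457e+00 -1.09207641e-03 -1.70657444e+00] [-0.16224076  0.62644577 -2.31438696] [-0.02537664 -0.02125872 -0.06884967] 0.01552900651668633
```

View pics/d.png

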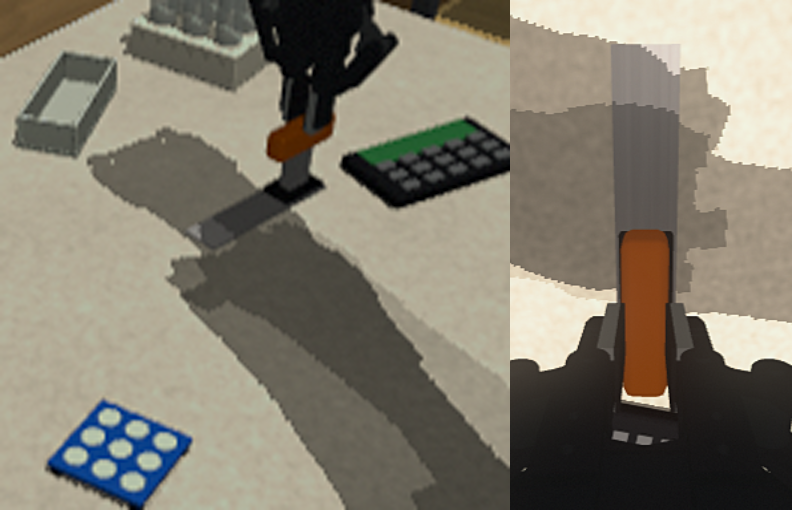

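Run:
```python
from m import *
f=grab('wrist');s=observe();p=s['position'];y=s['tool_rot'][2]+np.pi
g=cv2.cvtColor(f['pixels'],cv2.COLOR_RGB2GRAY)
print(np.degrees(y))
ax=np.array([np.cos(y),np.sin(y)]);n=np.array([-ax[1],ax[0]])
for z in(.056,.062,.068):
  print(z,np.round(proj(f,[[*(p[:2]+.11*ax+.016*k*n),z] for k in(1,-1)]+[[*(p[:2]+.03*ax+.016*k*n),z] for k in(1,-1)]),1).tolist())
for row in(45,80,130,160): 
  e=np.abs(cv2.Sobel(f['pixels'].astype(np.float32).sum(2),cv2.CV_32F,1,0))[row,200:310]; i=np.argsort(e)[::-1][:6]+200; print(row,sorted(i.tolist()))
e=np.abs(np.diff(f['pixels'].astype(int).sum(2)[10:60,265])); print(10+np.argsort(e)[::-1][:4])
r=rects(f,'orange',.124,200)
for q in r: print(q[:3])
cv2.imwrite('pics/w3.png',cv2.resize(f['pixels'][15:175,190:320],None,fx=4.5,fy=3.6)[:,:,::-1])
```

```text
82.23381666200483
0.056 [[226.8, 34.7], [278.3, 34.7], [229.4, 161.7], [275.5, 161.7]]
0.062 [[226.0, 32.6], [279.1, 32.5], [228.8, 163.4], [276.2, 163.3]]
0.068 [[225.2, 30.3], [280.0, 30.2], [228.2, 165.1], [276.9, 165.1]]
45 [225, 261, 264, 265, 266, 277]
80 [201, 226, 227, 246, 255, 256]
130 [227, 228, 276, 277, 292, 293]
160 [228, 229, 275, 276, 295, 297]
[44 47 32 46]
(array([ 528.7, -310.8]), array([68.6, 17. ]), 83.0)
```

{"method": "apply_moves", "body": {"jaw": [-0.8,-0.8,-0.8,-0.8,-0.8], "translation": [[-0.01,0.04,-0.01],[-0.02,0.08,-0.025],[-0.029,0.117,-0.04],[-0.029,0.117,-0.05],[-0.029,0.117,-0.05]], "angular": [[0,0,6],[0,0,12],[0,0,17.5],[0,0,17.5],[0,0,17.5]]}}

```text
clock: 3.6
position: [0.4997, -0.1963, 0.0641]
tool_rot: [-1.573, 0.001, -1.4]
force: [-0.1, -0.4, 0.1]
grip_width: 0.0156
```

Run:
```python
from m import *
s=observe();print(s['position'],s['tool_rot'],s['force'])
f=grab('wrist','w4.png')
for n in('wrist','top','side'):
  g=f if n=='wrist' else grab(n)
  for r in rects(g,'blue',.012,100):
    if 60<r[1].min()<90: print(n,r[:3])
p=s['position']-[0,0,.0557];y=s['tool_rot'][2]+np.pi;print(np.degrees(y))
ax=np.array([np.cos(y),np.sin(y),0]);nn=np.array([-ax[1],ax[0],0])
print(proj(f,[p+.11*ax+.016*k*nn for k in(1,-1)]))
```

```text
[ 0.49966389 -0.19630933  0.06413642] [-1.57328094e+00  1.49839238e-03 -1.39968636e+00] [-0.1345924 -0.4314934  0.083427 ]
top (array([472.6, -23.3]), array([72.2, 71.2]), 9.5)
side (array([470.1, -21.3]), array([75.8, 76.3]), 9.5)
side (array([ 996.8, -772. ]), array([ 60.1, 145. ]), 30.1)
99.8038788719498
[[227.42290146  34.46610051]
 [279.83519835  34.40132946]]
```

View pics/w4.png

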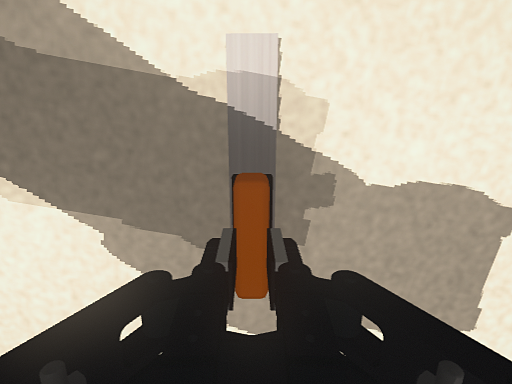

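{"method": "apply_moves", "body": {"jaw": [-0.8,-0.8,-0.8,-0.8], "translation": [[0.001,0,-0.003],[0.0015,0,-0.005],[0.0015,0,-0.005],[0.0015,0,-0.005]], "angular": [[0,0,0],[0,0,0],[0,0,0],[0,0,0]]}}

```text
clock: 4.15
position: [0.5021, -0.1974, 0.0607]
tool_rot: [-1.571, -0.0, -1.401]
force: [0.1, 0.7, -1.1]
grip_width: 0.0154
```

{"method": "apply_moves", "body": {"jaw": [-0.8,-0.8,-0.8,-0.8,-0.8], "translation": [[-0.002,0.012,0],[-0.004,0.024,0],[-0.006,0.036,0],[-0.0085,0.05,0],[-0.0085,0.05,0]], "angular": [[0,0,0],[0,0,0],[0,0,0],[0,0,0],[0,0,0]]}}

```text
clock: 4.65
position: [0.4934, -0.1445, 0.0609]
tool_rot: [-1.571, 0.001, -1.398]
force: [-0.1, -0.8, -1.5]
grip_width: 0.015
```

Run:
```python
from m import *
s=observe();print(s['position'],s['tool_rot'],s['force'])
for n in('top','side'):
  g=grab(n)
  for r in rects(g,'blue',.012,100):
    if 60<r[1].min()<90: print(n,r[:3])
  if n=='side': cv2.imwrite('pics/e.png',cv2.resize(g['pixels'][120:240,200:330],(780,720))[:600,:,::-1])
```

```text
[ 0.49341267 -0.14453045  0.06085327] [-1.57075090e+00  6.94594575e-04 -1.39787489e+00] [-0.08623873 -0.81464978 -1.47672176]
top (array([472.7, -23.7]), array([72.2, 71.9]), 9.7)
side (array([470.1, -21.6]), array([75.8, 77.2]), 9.5)
```

View pics/e.png

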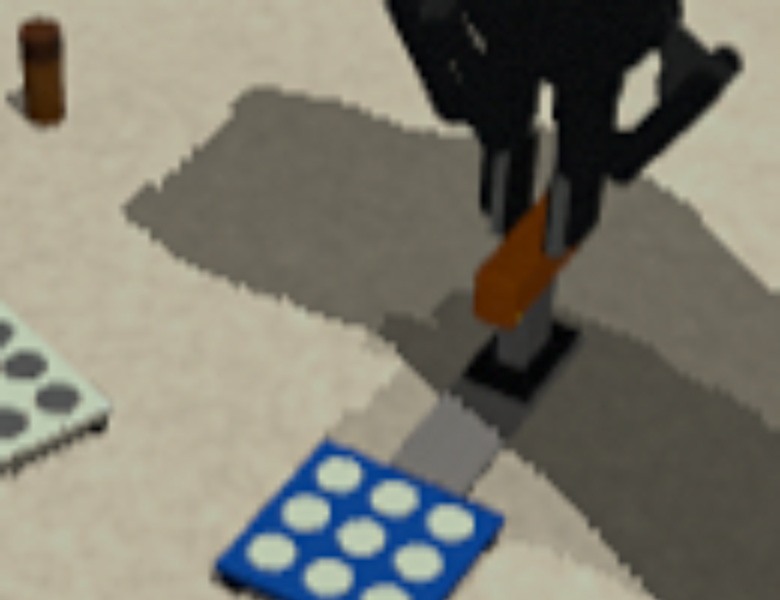

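{"method": "apply_moves", "body": {"jaw": [-0.8,-0.8,-0.8,-0.8,-0.8], "translation": [[0,0,-0.0015],[-0.002,0.013,-0.0015],[-0.0045,0.026,-0.0015],[-0.007,0.039,-0.0015],[-0.0095,0.052,-0.0015]], "angular": [[0,0,0],[0,0,0],[0,0,0],[0,0,0],[0,0,0]]}}

```text
clock: 5.25
position: [0.4838, -0.0938, 0.0592]
tool_rot: [-1.571, 0.0, -1.4]
force: [-0.7, 0.9, -0.9]
grip_width: 0.0153
```

{"method": "apply_moves", "body": {"jaw": [-0.8,-0.8,-0.8,-0.8,-0.8], "translation": [[0,0,0],[0,0,0.004],[0,0,0.01],[0,0,0.02],[0,0,0.03]], "angular": [[0,0,0],[0,0,0],[0,0,0],[0,0,0],[0,0,0]]}}

```text
clock: 5.75
position: [0.4841, -0.0956, 0.0902]
tool_rot: [-1.571, -0.0, -1.401]
force: [-0.0, -0.8, -1.7]
grip_width: 0.015
```

Run:
```python
from m import *
s=observe();print(s['position'],s['tool_rot'],s['force'])
p=s['position'];zt=p[2]-.0577+.008; print(zt)
for n in('top','side'):
  g=grab(n)
  for r in rects(g,'blue',zt,100):
    if 60<r[1].min()<90: print(n,r[:3])
```

```text
[ 0.48412482 -0.09558418  0.0901815 ] [-1.57065054e+00 -1.04110305e-04 -1.40148313e+00] [-0.04693603 -0.76194571 -1.69789205]
0.040481500430428745
top (array([472.9, -25.4]), array([72.4, 72.9]), 8.9)
side (array([471.6, -24.3]), array([76.5, 79.8]), 9.2)
```

{"method": "apply_moves", "body": {"jaw": [-0.8,-0.8,-0.8,-0.8,-0.8], "translation": [[0.001,0.005,0.003],[0.003,0.015,0.006],[0.006,0.03,0.01],[0.01,0.05,0.012],[0.0135,0.07,0.012]], "angular": [[0,0,0],[0,0,0],[0,0,0],[0,0,-0.5],[0,0,-1.2]]}}

```text
clock: 6.35
position: [0.4979, -0.0231, 0.1015]
tool_rot: [-1.57, 0.0, -1.422]
force: [1.4, -0.1, -1.6]
grip_width: 0.0154
```

{"method": "apply_moves", "body": {"jaw": [-0.8,-0.8,-0.8,-0.8,-0.8], "translation": [[0.004,0.02,0],[0.008,0.04,0],[0.0115,0.06,0],[0.0155,0.08,0],[0.0195,0.1,0]], "angular": [[0,0,0],[0,0,0],[0,0,0],[0,0,0],[0,0,0]]}}

```text
clock: 6.85
position: [0.5169, 0.0773, 0.1013]
tool_rot: [-1.571, 0.0, -1.421]
force: [-0.1, -0.3, -1.9]
grip_width: 0.0152
```

{"method": "apply_moves", "body": {"jaw": [-0.8,-0.8,-0.8,-0.8,-0.8], "translation": [[0.004,0.02,0],[0.008,0.04,0],[0.0115,0.06,0],[0.0155,0.08,0],[0.019,0.095,0]], "angular": [[0,0,0],[0,0,0],[0,0,0],[0,0,0],[0,0,0]]}}

```text
clock: 7.35
position: [0.5357, 0.1727, 0.1013]
tool_rot: [-1.571, 0.001, -1.42]
force: [0.4, 1.0, -2.0]
grip_width: 0.0151
```

{"method": "apply_moves", "body": {"jaw": [-0.8,-0.8,-0.8,-0.8], "translation": [[0.002,0.011,0],[0.003,0.018,0],[0.004,0.022,0],[0.004,0.022,0]], "angular": [[0,0,0],[0,0,0],[0,0,0],[0,0,0]]}}

```text
clock: 7.75
position: [0.5401, 0.1918, 0.1012]
tool_rot: [-1.571, -0.0, -1.422]
force: [-0.4, 0.1, -2.4]
grip_width: 0.0151
```

Run:
```python
from m import *
s=observe();print(s['position'],s['tool_rot'],s['force'],np.degrees(s['tool_rot'][2])+180)
p=s['position'];zt=p[2]-.0577+.008; print(zt)
I=[]
for n in('top','side'):
  g=grab(n); I.append(g['pixels'])
  for r in rects(g,'blue',zt,100):
    if 60<r[1].min()<90: print(n,r[:3])
v=np.hstack([cv2.resize(I[0][100:230,70:220],(375,325)),cv2.resize(I[1][200:350,40:213],(375,325))])
cv2.imwrite('pics/f.png',v[:,:,::-1])
```

```text
[0.54007637 0.19182739 0.10115838] [-1.57087012e+00 -7.87489423e-05 -1.42177346e+00] [-0.39178062  0.12339797 -2.3656575 ] 98.53838114345257
0.05145838457841804
side (array([526.8, 262.5]), array([77.7, 76.9]), 8.2)
```

View pics/f.png

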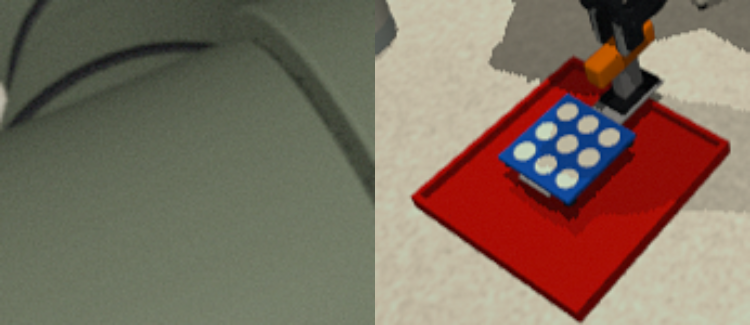

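{"method": "apply_moves", "body": {"jaw": [-0.8,-0.8,-0.8,-0.8,-0.8], "translation": [[0,0.001,-0.002],[0,0.002,-0.004],[0,0.003,-0.006],[0,0.004,-0.008],[0,0.004,-0.01]], "angular": [[-2.5,-0.4,0],[-5,-0.75,0],[-8,-1.2,0],[-11,-1.6,0],[-11.9,-1.8,0]]}}

```text
clock: 8.35
position: [0.5398, 0.1965, 0.091]
tool_rot: [-1.571, -0.211, -1.421]
force: [-0.2, 0.3, -3.1]
grip_width: 0.0152
```

{"method": "apply_moves", "body": {"jaw": [-0.8,-0.8,-0.8,-0.8,-0.8], "translation": [[-0.0005,0.003,0.003],[-0.001,0.006,0.006],[-0.0015,0.009,0.0095],[-0.002,0.012,0.0125],[-0.002,0.012,0.0125]], "angular": [[-2,-0.3,0],[-4,-0.6,0],[-6,-0.9,0],[-7.9,-1.2,0],[-7.9,-1.2,0]]}}

```text
clock: 8.85
position: [0.5378, 0.2086, 0.1036]
tool_rot: [-1.571, -0.349, -1.421]
force: [0.6, -0.1, -2.5]
grip_width: 0.0153
```

```bash
cat > look.py <<'E'
from m import *
import sys
s=observe();print(s['clock'],s['position'],s['tool_rot'],s['force'],s['grip_width'])
g=grab('side')
for z in(.012,.018,.03):
  for r in rects(g,'blue',z,100):
    if 60<r[1].min()<95: print(z,r[:3])
cv2.imwrite('pics/'+sys.argv[1],cv2.resize(g['pixels'][190:350,40:233],(676,560),interpolation=cv2.INTER_CUBIC)[:,:,::-1])
E
python3 look.py g.png
```

```text
8.85 [0.53780482 0.20855068 0.10357019] [-1.57062717 -0.34878376 -1.42062273] [ 0.58198024 -0.06760791 -2.46289985] 0.015326318347693444
0.012 (array([541.6, 255.6]), array([78.5, 97.7]), 19.2)
0.012 (array([ 317.3, -744. ]), array([ 90., 154.]), 31.0)
0.018 (array([537.3, 257.5]), array([77.8, 96.8]), 19.2)
0.018 (array([ 315.2, -732.3]), array([ 89.1, 152.5]), 31.0)
0.03 (array([528.7, 261.3]), array([76.2, 94.8]), 19.2)
0.03 (array([ 311. , -708.8]), array([ 87.3, 149.4]), 31.0)
```

View pics/g.png

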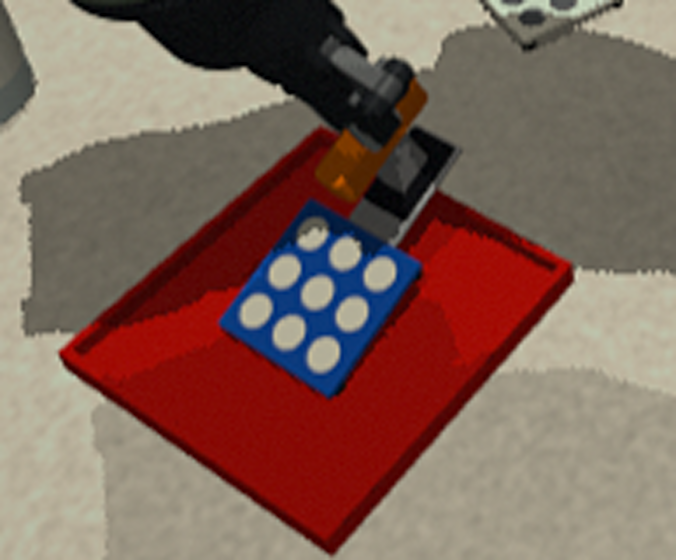

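{"method": "apply_moves", "body": {"jaw": [-0.8,-0.8,-0.8,-0.8,-0.8], "translation": [[-0.0005,0.003,0.0025],[-0.001,0.006,0.005],[-0.0015,0.009,0.0075],[-0.002,0.012,0.0095],[-0.002,0.012,0.0095]], "angular": [[-1.7,-0.25,0],[-3.5,-0.5,0],[-5.2,-0.75,0],[-6.9,-1,0],[-6.9,-1,0]]}}

```text
clock: 9.4
position: [0.5356, 0.2211, 0.1129]
tool_rot: [-1.571, -0.472, -1.42]
force: [-0.1, 0.1, -2.2]
grip_width: 0.0152
```

{"method": "apply_moves", "body": {"jaw": [-0.8,-0.8,-0.8,-0.8,-0.8], "translation": [[0.001,-0.006,0],[0.002,-0.013,0],[0.003,-0.02,0],[0.004,-0.027,0],[0.005,-0.034,0]], "angular": [[0,0,0],[0,0,0],[0,0,0],[0,0,0],[0,0,0]]}}

```text
clock: 9.9
position: [0.5413, 0.1847, 0.1133]
tool_rot: [-1.571, -0.471, -1.422]
force: [-0.4, -0.1, -2.0]
grip_width: 0.0152
```

```bash
python3 look.py i.png
```

```text
9.9 [0.5412711  0.18465797 0.11331627] [-1.57083974 -0.47124158 -1.42245149] [-0.39047243 -0.06492424 -1.99322111] 0.01524818314399927
0.012 (array([538.9, 257.7]), array([78.6, 92.2]), 17.9)
0.012 (array([ 323.5, -740.3]), array([ 76.3, 153.6]), 31.4)
0.018 (array([534.6, 259.6]), array([77.8, 91.3]), 17.9)
0.018 (array([ 321.3, -728.6]), array([ 75.6, 152.1]), 31.4)
0.03 (array([526.1, 263.4]), array([76.3, 89.5]), 17.9)
0.03 (array([ 317. , -705.2]), array([ 74.1, 149.1]), 31.4)
```

View pics/i.png

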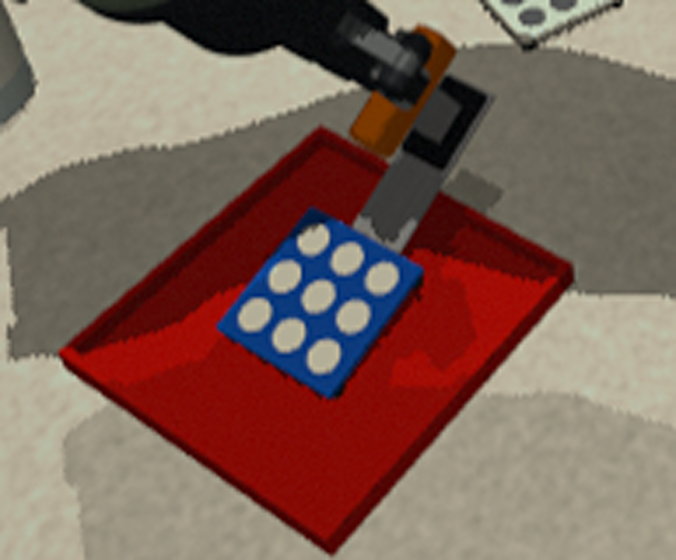

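{"method": "apply_moves", "body": {"jaw": [-0.8,-0.8,-0.8,-0.8,-0.8], "translation": [[0.001,-0.007,0],[0.002,-0.014,0],[0.003,-0.021,0],[0.004,-0.028,0],[0.005,-0.035,0]], "angular": [[0,0,0],[0,0,0],[0,0,0],[0,0,0],[0,0,0]]}}

```text
clock: 10.45
position: [0.5461, 0.1501, 0.1132]
tool_rot: [-1.571, -0.471, -1.422]
force: [0.1, -0.1, -1.5]
grip_width: 0.0151
```

{"method": "apply_moves", "body": {"jaw": [-0.8,-0.8,-0.8], "translation": [[0.001,-0.007,0],[0.002,-0.014,0.001],[0.002,-0.014,0.001]], "angular": [[0,0,0],[0,0,0],[0,0,0]]}}

```text
clock: 10.75
position: [0.5483, 0.1355, 0.1144]
tool_rot: [-1.571, -0.472, -1.423]
force: [0.4, -0.7, -1.4]
grip_width: 0.0153
```

```bash
python3 look.py j.png
```

```text
10.75 [0.54828315 0.13550967 0.11444473] [-1.57075963 -0.4717213  -1.42298253] [ 0.35493769 -0.71292996 -1.36684778] 0.015307071420290095
0.012 (array([533.2, 256.8]), array([77.5, 76.3]), 9.7)
0.018 (array([529. , 258.7]), array([76.8, 75.6]), 9.7)
0.03 (array([520.5, 262.5]), array([75.2, 74.1]), 9.7)
```

View pics/j.png

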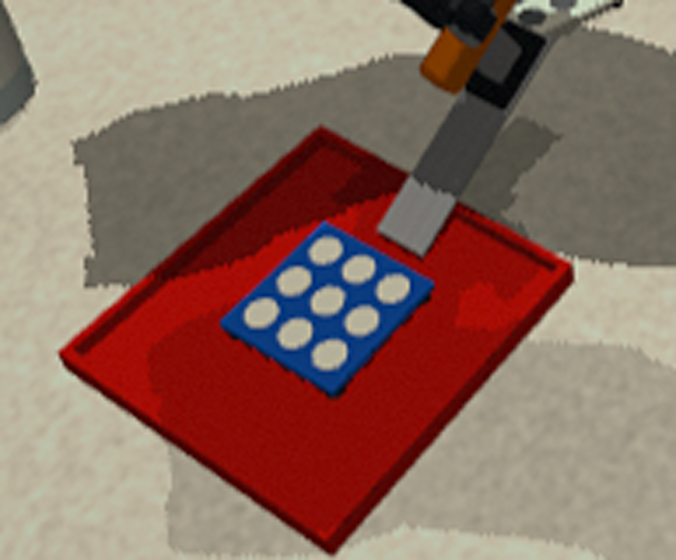

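{"method": "apply_moves", "body": {"jaw": [-0.8,-0.8,-0.8,-0.8,-0.8], "translation": [[0,0,0.01],[0,0,0.025],[0,0,0.04],[0,0,0.055],[0,0,0.06]], "angular": [[0,0,0],[0,0,0],[0,0,0],[0,0,0],[0,0,0]]}}

```text
clock: 11.3
position: [0.5487, 0.1372, 0.1765]
tool_rot: [-1.568, -0.47, -1.423]
force: [0.5, 0.3, -1.4]
grip_width: 0.015
```

{"method": "apply_moves", "body": {"jaw": [-0.8,-0.8,-0.8,-0.8,-0.8], "translation": [[-0.01,-0.025,0],[-0.025,-0.06,0],[-0.04,-0.095,0],[-0.06,-0.13,0],[-0.07,-0.155,0]], "angular": [[4,0.6,0],[10,1.5,0],[16,2.4,0],[22,3.3,0],[26.7,4,0]]}}

```text
clock: 11.8
position: [0.4811, -0.0107, 0.1744]
tool_rot: [-1.574, -0.027, -1.422]
force: [0.3, -0.5, -1.5]
grip_width: 0.0152
```

{"method": "apply_moves", "body": {"jaw": [-0.8,-0.8,-0.8,-0.8,-0.8], "translation": [[0,0,0],[0,0,-0.03],[0,0,-0.06],[0,0,-0.09],[0,0,-0.105]], "angular": [[0,0,0],[0,0,0],[0,0,0],[0,0,0],[0,0,0]]}}

```text
clock: 12.3
position: [0.481, -0.0092, 0.0668]
tool_rot: [-1.578, -0.029, -1.421]
force: [0.5, 0.2, -1.1]
grip_width: 0.0154
```

{"method": "apply_moves", "body": {"jaw": [-0.8,-0.8], "translation": [[0,0,0],[0,0,0]], "angular": [[0,0,0],[0,0,0]]}}

```text
clock: 12.5
position: [0.4821, -0.009, 0.0691]
tool_rot: [-1.576, -0.029, -1.421]
force: [0.6, 0.5, -0.9]
grip_width: 0.0153
```

{"method": "apply_moves", "body": {"jaw": [-0.8,-0.8,-0.8,-0.8,-0.8], "translation": [[0,0,0],[0,0,-0.004],[0,0,-0.007],[0,0,-0.0105],[0,0,-0.0105]], "angular": [[1.6,0.25,0],[1.6,0.25,0],[1.6,0.25,0],[1.6,0.25,0],[1.6,0.25,0]]}}

```text
clock: 13.0
position: [0.4818, -0.009, 0.0579]
tool_rot: [-1.576, -0.001, -1.421]
force: [-0.2, 0.2, -0.7]
grip_width: 0.0154
```

{"method": "apply_moves", "body": {"jaw": [-0.8,-0.8,-0.8], "translation": [[0,0,-0.001],[0,0,-0.001],[0,0,-0.001]], "angular": [[0,0,0],[0,0,0],[0,0,0]]}}

```text
clock: 13.3
position: [0.4821, -0.009, 0.0576]
tool_rot: [-1.576, -0.001, -1.421]
force: [-1.7, -0.2, 7.1]
grip_width: 0.0152
```

Contact felt (7 N up), so the blade is down. I release, opening just enough, and rise.

{"method": "apply_moves", "body": {"jaw": [-0.4,0,0.1,0.1,0.1], "translation": [[0,0,0],[0,0,0],[0,0,0],[0,0,0],[0,0,0]], "angular": [[0,0,0],[0,0,0],[0,0,0],[0,0,0],[0,0,0]]}}

```text
clock: 13.8
position: [0.4819, -0.0093, 0.0571]
tool_rot: [-1.576, -0.001, -1.421]
force: [0.2, 0.5, 0.5]
grip_width: 0.0467
```

{"method": "apply_moves", "body": {"jaw": [0.1,0.1,0.1,0.1,0.1], "translation": [[0,0,0.02],[0,0,0.05],[0,0,0.09],[0,0,0.13],[0,-0.03,0.17]], "angular": [[0,0,0],[0,0,0],[0,0,0],[0,0,0],[0,0,0]]}}

```text
clock: 14.3
position: [0.4819, -0.0366, 0.229]
tool_rot: [-1.575, 0.001, -1.416]
force: [1.1, -0.9, -0.9]
grip_width: 0.0469
```

{"method": "apply_moves", "body": {"jaw": [0.1,0.1,0.1,0.1,0.1], "translation": [[0,-0.04,0],[0,-0.08,0],[0,-0.12,0],[0,-0.16,0],[0,-0.16,0]], "angular": [[0,0,0],[0,0,0],[0,0,0],[0,0,0],[0,0,0]]}}

```text
clock: 14.8
position: [0.4809, -0.2045, 0.2269]
tool_rot: [-1.577, -0.002, -1.427]
force: [-0.2, 1.6, -0.3]
grip_width: 0.0471
```

Run:
```python
from m import *
s=observe();print(s['clock'],s['position'],s['force'],s['grip_width'])
I=[]
for n in('top','side'):
  g=grab(n);I.append(cv2.resize(g['pixels'],(390,292)) if n=='top' else cv2.resize(g['pixels'],(400,300))[:292])
  for k,z in(('blue',.018),('orange',.066)):
    for r in rects(g,k,z,60):
      if r[1].max()<110 and abs(r[0][1])<350: print(n,k,r[:3])
cv2.imwrite('pics/k.png',np.hstack(I)[:,:,::-1])
```

```text
14.8 [ 0.48089079 -0.20446076  0.22692108] [-0.16047473  1.55663967 -0.28281708] 0.04713302824663916
top blue (array([349.7,  89.8]), array([96.6, 97.7]), 64.0)
top blue (array([530.6, 256.7]), array([72.8, 74. ]), 9.4)
top orange (array([478.8,  -7.5]), array([19.2, 61.5]), 8.9)
side blue (array([528.9, 258.7]), array([76.3, 75.6]), 9.5)
side blue (array([346.5,  93.9]), array([ 99.7, 101.9]), 64.3)
side orange (array([473.6,   0.9]), array([23.8, 75.7]), 8.8)
```

View pics/k.png

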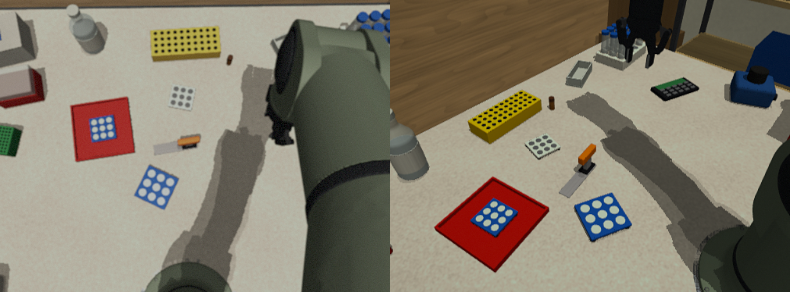

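```bash
python3 -c "
from workcell import workorder
print(workorder.job_done())"
```

```text
the job is handed in; nothing more can be done
None
```

The blue tile is in the red tray, lying flat with its wells up, and I handed the job in at about 15 s of the 61 s allowed. The hand-in reported no verdict.

**What I did:** I gripped the lifter by its handle and slid the blade under the small blue tile. I carried the tile level, with its feet about 28–40 mm above the bench. Over the tray I pitched the blade to 27° with its tip a few mm above the floor. I then drew it back so the tile settled without a drop, and set the lifter down on its blade between the tray and the white tile.

**Last checks:**
- **Blue tile:** its centre is about 2–4 mm from the tray's. At its resting height it measures 76.3 x 75.6 mm in the side view, so it is flat. The top view reads 73–74 mm, slightly small as it did from the start.
- **Lifter:** it stands on its blade on the bench. I felt it touch down at 7 N before letting go.
- **White tile and larger blue tile:** the white tile looks untouched in the last pictures, but I did not measure it. The larger blue tile measured within a few mm of where it was.
- **Robot:** it is clear of everything.

**Readings that disagreed:**
- The gripper opening read 15 mm on the 18 mm handle, but the grip held throughout.
- The top and side views differed by 2–3 mm on tile positions, and by 5–8 mm on the handle, because the side view also catches its side faces.

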